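# Hand over the primed foam ball on its carrying tray

### The arm

A 6-joint arm with a two-finger parallel gripper is mounted at the origin on the work surface. World frame = base frame: x ahead of the robot, y to its left, z up, the work surface at z = 0. Lengths are in m, angles in rad, forces in N, time in s.
With the tool pointing down it reaches from about 0.375 to 0.9 m from the base axis. Payload 3.1 kg.
Tool frame: the origin (TCP) lies at the very end of the fingers, on their centre line; the grasp point (between the pads) lies 19 mm behind it; y points along the fingers, z is the direction in which the jaws open and shut, and the axes are right-handed (so a half turn about y gives the same grasp; the last joint's range is limited). The gripper opens to 85 mm and grips with 20 to 120 N. Pads are 22 mm wide; open, the fingers measure 114 mm over their backs; the gripper's body (76 mm by 85 mm) begins 54 mm behind the grasp point. The pads swing forward as they close: fully open they stand 13 mm farther back than shut.
Start: joints at [1.006, 0.527, 1.433, -0, 1.181, -0.178], TCP at [0.236, 0.579, 0.231] pointing down, gripper open.
Joint ranges: [-3.08, 3.08], [-0.75, 2.2], [0.22, 2.44], [-1.43, 4.57], [0, 2.65], [-2.85, 2.85]. Speed limits (rad/s): [2.79, 2.79, 3.14, 3.14, 3.14, 3.14].

### API

Orientations are given as a unit quaternion [x, y, z, w].
In Python, from bench import sensors, read_camera, camera_model, arm gives the robot as it stands.
- The arm moves only by the tool step_arm, never from a script. Its argument "commands" is a list that holds one entry, the list of rows, each a list of 4 numbers: the shift along the world's x, y, z in m, then the turn about the world's z in degrees. A call has exactly 8 rows; each row is the pose to reach, as a shift and turn from the pose commanded when the call began; what a row does not reach only later rows make up. A row lasts 1/10 s, in which the tool goes at most 50 mm and 8.59 degrees, less where a joint would pass 70% of its speed; a pose out of reach is approached as far as the arm can. A call with a gripper value outside its range is refused whole. "hand" is the opening, from 0 (shut) to 1 (fully open), set as the call begins (left out, the last holds). The fingers move at their own pace and stop on an object; "squeeze" is the grip in N (left out, the last holds). Time passes only in rows, so rows that repeat a pose let the fingers close, or fill a call up. It gives the time, the measured TCP pose, the force and the opening at its end, in the units of the state.
- sensors.sense(): the state, without advancing time (a new reading comes with each control period).
- read_camera(name): name is "scene" or "top"; returns the picture (384x512x3 uint8, blue, green, red); there is no depth.
- camera_model(name): a dict with "fx", "fy", "cx", "cy" (pixels), "k1" (the pictures are not rectified: a ray, as slopes to the right and down, at radius r is drawn at 1 + k1 r^2 times it, then the intrinsics apply), "position" and "orientation" of the camera in the world. Camera axes: x right, y down, z forward; pixel columns grow to the right and rows downward; lengths in m; the calibration is good to about 2 mm. A picture is of the moment at which its call begins. camera_model takes no time and is no camera call.
- arm.close_job(): hands the job in, once; it reports no verdict.
The state is a dict: "clock": time; "q": joint angles; "qvel": joint speeds; "effort": joint torques, N m; "position": TCP position; "tool_rot": TCP orientation; "force": force on the tool from outside, world axes, zero at the start; "moment": the same for the moment, N m; "width": opening from 0.0 (shut) to 1.0 (fully open).
Only numpy, scipy, OpenCV 4.12 (cv2) and the standard library are available. Lean on these libraries where they do the work, as an engineer would, in place of code of your own. Each camera call takes 0.05 s, during which the arm holds its last target.

### The job

The offcut of white foam stands in the way beside the handle of the plywood tray: first drop it in the grey scrap bin, with the tray still on the table. Then lift the tray by its blue handle, keeping it level so that the freshly primed orange ball stays in its pocket, and carry it to the round turntable. Finish while still holding it there, level and still in mid-air, centred about 10 cm above the turntable, ready for the carver to take the ball; never touch the ball, and leave everything else on the table where it is.

Things in the scene. Friction and masses are not known exactly. Their poses are not given: they have to be found in the camera images.
- tray: Carrying tray, a plywood board 220 (x) x 150 (y) x 8 mm thick, about 0.3 kg, lying loose on the table. Origin: centre of its underside; z up, x along its long side. At x = +74 mm a yellow pad 70 x 70 x 4 mm has a round pocket (36 mm hole) for the ball; at x = -76 mm a steel balance disc, 40 mm across, 8 mm high, is fixed to it. Handle over the middle, see tray_handle. It balances under the handle.
- tray_handle (a point): Centre of the tray's blue handle bar, 64 mm above the tray's underside. Bar: 100 mm long along the tray's x, 16 mm wide along its y, 22 mm high (53 to 75 mm above the tray's underside), on two posts at x = +-42 mm. Same axes as the tray.
- tray_pocket (a point): Where the ball's centre is when it lies in the middle of its pocket: tray x = +74 mm, y = 0, 30 mm above the tray's underside. The ball has about 5 mm of play; it rolls over the 4 mm rim if the tray tips by some 35 degrees.
- ball_center (a point): Centre of the loose orange ball, 44 mm across, 20 g, lying in the tray's pocket.
- offcut: Offcut of white hard foam with blue pen lines, a block 50 (x) x 40 (y) x 70 mm high (its top 8 mm are only 34 mm long in x, from -25 to +9 mm), about 40 g. It stands loose on the tray beside the handle, about 42 mm to the tray's -y side, roughly aligned with the tray; between it and the handle there is only about 14 mm. Origin: centre of its underside, z up.
- offcut_center (a point): Middle of the offcut, 35 mm above its underside.
- bin: Grey open scrap bin, 190 x 190 x 85 mm high outside, walls and floor about 6 mm, fixed to the table. Origin: centre of its underside, x and y along its sides. It stands left or right of the tray.
- turntable: Round aluminium sculptor's turntable, 190 mm across, 34 mm high, locked and fixed to the table, on the other side of the tray from the bin. Origin: centre of its underside.
- turntable_top (a point): Centre of the turntable's top face, 34 mm above the table; z up.
- bowl: Bystander: lime green bowl, 116 mm across, 50 mm high. Origin: centre of its underside.
- pot: Bystander: red plastic cup, 80 mm across, 95 mm high. Origin: centre of its underside.
- tape: Bystander: cream roll of tape lying flat, 70 mm across, 25 mm high. Origin: centre of its underside.
- marker: Bystander: white marker pen with blue cap, 125 mm long, 20 mm high, lying along its x. Origin: middle of its underside.
- sander: Bystander: cork sanding block 50 x 100 x 28 mm. Origin: centre of its underside.
- blank: Bystander: white foam blank with a blue line, 80 x 130 x 50 mm. Origin: centre of its underside.
- jar: Bystander: white jar with black cap, 64 mm across, 75 mm high. Origin: centre of its underside.
There are look-alikes about, which are no part of the job. There is more than one size of the part that bears ball_center; the job needs the smaller. There is more than one size of the turntable; the one meant has the size given above.

How it is judged:
By the outcome, as a careful person would: the job done as asked, in the order asked, and still so for the second after the job is handed in, while the arm keeps its last pose, push and grip.
It also fails if it takes over 64 s, if anything falls off the work surface, if the arm or the gripper's body presses on something with over 40 N, if the wrist force passes 120 N, or if a joint passes its speed limit or range.

## Working session

There is one attempt and no reset: what is moved stays moved. The work goes in short steps, Python scripts to look and compute and a tool call to move; the robot and the scene stay as the last step left them, time stands still between calls to the robot, and variables do not carry over. Pictures are saved under pics/ and viewed, and the job is handed in when it is done.

Besides the shell and the picture viewer there is one more tool, called after "Call:" in YAML: its name, and indented under it one key for each argument. step_arm: Moves the arm, as the interface text tells. Its arguments: {"type":"object","properties":{"commands":{"type":"array"},"hand":{"type":"number"},"squeeze":{"type":"number"}},"required":["commands"]}

```bash
mkdir -p pics; ls
python3 - <<'E'
from bench import sensors, read_camera, camera_model, arm
import cv2
print(sensors.sense())
for n in ("scene","top"):
    print(camera_model(n))
    cv2.imwrite(f"pics/{n}0.png",read_camera(n))
E
```

```text
pics
{'clock': 0.0, 'q': array([ 1.00550575e+00,  5.28444005e-01,  1.43392313e+00,  2.01184320e-05,
        1.18137639e+00, -1.78526773e-01]), 'qvel': array([-0.00061746,  0.00157953, -0.00042224, -0.00101662,  0.00187322,
       -0.00088851]), 'effort': array([ 1.05943579e-04, -4.42343223e+01, -1.78030032e+01, -2.51954498e-05,
        8.45043047e-03, -6.63596325e-06]), 'position': array([0.23533761, 0.57822438, 0.2303406 ]), 'tool_rot': array([ 0.6946314 , -0.13617602,  0.13561107, -0.69321926]), 'force': array([3.58083606e-05, 3.33328443e-01, 4.04650371e-01]), 'moment': array([ 0.03327694, -0.063188  ,  0.01361584]), 'width': 1.001551225882728}
{'fx': 462.01726776934424, 'fy': 462.01726776934424, 'cx': 253.66758640585775, 'cy': 194.7356341148046, 'k1': -0.0723136962400724, 'position': array([1.16660462, 0.22452245, 0.91171722]), 'orientation': array([ 0.53649747,  0.7751691 , -0.27315936, -0.19148708])}
{'fx': 431.43124976297383, 'fy': 431.43124976297383, 'cx': 254.13028914966225, 'cy': 189.67438091122526, 'k1': -0.06438771854063222, 'position': array([ 0.3776494 , -0.00541411,  1.23885355]), 'orientation': array([-0.70094518,  0.70969804, -0.05011537,  0.04992986])}
```

View pics/scene0.png

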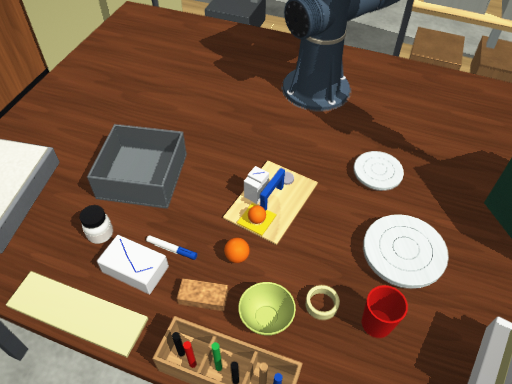

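View pics/top0.png

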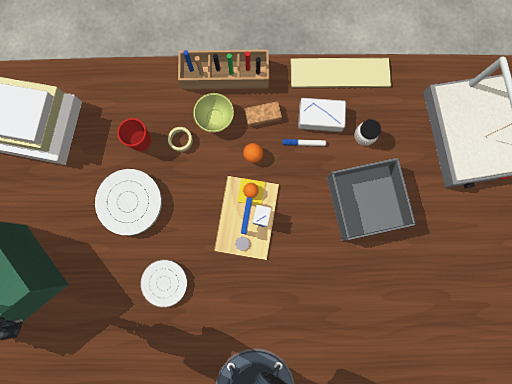

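The top view shows, as pixels: tray (247,218); offcut (262,215); bin (372,200). Turntable candidates are the big disc (128,202) and the small disc (164,283). The orange balls are on the tray (250,190) and loose on the table (253,153). Other white items that could pass for the offcut are the blank (322,114) and the jar (368,132). By the description I choose the white block on the tray at (262,215) and the big disc, pending a size check. Next is a close crop plus measurements.

```bash
cat > h.py <<'E'
import numpy as np, cv2
from scipy.spatial.transform import Rotation as R
from bench import camera_model
def rays(n,px):
    m=camera_model(n); K=np.array([[m['fx'],0,m['cx']],[0,m['fy'],m['cy']],[0,0,1]])
    u=cv2.undistortPoints(np.array(px,float).reshape(-1,1,2),K,np.array([m['k1'],0,0,0.]))[:,0]
    d=np.c_[u,np.ones(len(u))]
    return m['position'],R.from_quat(m['orientation']).apply(d)
def plane(n,px,z):
    o,d=rays(n,px); return o+d*((z-o[2])/d[:,2])[:,None]
def tri(p1,p2):
    o1,d1=rays("scene",[p1]);o2,d2=rays("top",[p2]);d1=d1[0];d2=d2[0]
    s=np.linalg.lstsq(np.c_[d1,-d2],o2-o1,rcond=None)[0]
    a=o1+s[0]*d1;b=o2+s[1]*d2
    return (a+b)/2,np.linalg.norm(a-b)
def proj(n,P):
    m=camera_model(n); K=np.array([[m['fx'],0,m['cx']],[0,m['fy'],m['cy']],[0,0,1]])
    r=R.from_quat(m['orientation']).inv(); P=np.atleast_2d(P)
    return cv2.projectPoints(P.astype(float),r.as_rotvec(),-r.apply(m['position']),K,np.array([m['k1'],0,0,0.]))[0][:,0]
E
python3 - <<'E'
import cv2,numpy as np
from h import *
t=cv2.imread('pics/top0.png');s=cv2.imread('pics/scene0.png')
a=cv2.resize(t[165:275,195:305],None,fx=5,fy=5,interpolation=cv2.INTER_CUBIC)
b=cv2.resize(s[150:250,215:325],None,fx=5,fy=5,interpolation=cv2.INTER_CUBIC)
cv2.imwrite('pics/cropt.png',a);cv2.imwrite('pics/crops.png',b)
def masks(im):
    h=cv2.cvtColor(im,cv2.COLOR_BGR2HSV);H,S,V=cv2.split(h)
    return dict(blue=((H>105)&(H<125)&(S>150)&(V>80)),orange=((H>5)&(H<15)&(S>200)&(V>150)),white=((S<25)&(V>190)))
for n,im in (('top',t),('scene',s)):
    for k,m in masks(im).items():
        c,_=cv2.findContours(m.astype(np.uint8),cv2.RETR_EXTERNAL,cv2.CHAIN_APPROX_NONE)
        for x in c:
            if cv2.contourArea(x)>40:
                r=cv2.minAreaRect(x); print(n,k,cv2.contourArea(x),np.round(r[0],1),np.round(r[1],1),round(r[2],1))
E
```

```text
top blue 136.5 [245.9 215.3] [ 4.9 35.8] 9.5
top blue 59.5 [290.  141.5] [ 5. 14.] 90.0
top blue 59.5 [188.1  60.8] [21.2  4.1] 71.6
top orange 136.5 [250.5 189.5] [13. 13.] 90.0
top orange 246.5 [252.5 152. ] [18. 17.] 90.0
top white 1614.0 [163.5 283. ] [44.5 46. ] 45.0
top white 244.5 [261.5 214.9] [15.1 18.2] 12.5
top white 3319.5 [127.5 201.5] [65. 65.] 90.0
top white 285.5 [ 28.3 151.8] [58.6  6.6] 10.6
top white 97.5 [311.5 142. ] [ 4. 27.] 90.0
top white 1100.5 [322.2 111.9] [45.3 26.1] 4.1
top white 2001.5 [ 19.  111.9] [47.  50.8] 9.9
top white 5410.0 [477.9 127.4] [96.  71.3] 80.7
top white 197.5 [494.5  81.5] [27.5 12.5] 16.7
top white 175.0 [508.   78.3] [45.3  6.2] 74.7
scene blue 57.0 [277.5 378. ] [10.  7.] 90.0
scene blue 117.5 [186.6 252.6] [19.9  7. ] 20.6
scene blue 328.0 [272.6 188. ] [13.7 42.5] 37.3
scene orange 443.0 [237. 250.] [24. 24.] 90.0
scene orange 205.0 [257. 214.] [17.  15.6] 45.0
scene white 84.0 [504.1 322.7] [16.8  6.4] 23.2
scene white 168.5 [161.4 243.6] [31.6  7.4] 20.6
scene white 2006.0 [133.8 260.2] [62.4 40.3] 31.3
scene white 285.5 [ 99.6 231.1] [21.7 26.5] 64.4
scene white 4482.5 [405.7 249.6] [85.9 66.6] 26.6
scene white 273.0 [256.8 177.3] [18.3 20.2] 33.7
scene white 1352.5 [378.6 169.4] [49.5 35.4] 14.0
scene white 1755.0 [ 23.5 178. ] [76. 47.] 90.0
```

View pics/cropt.png

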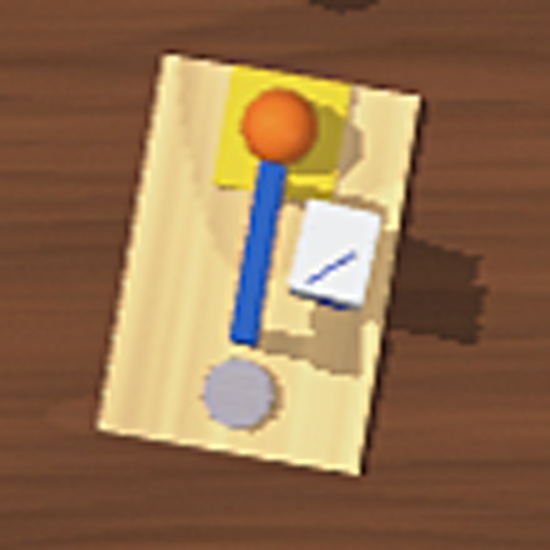

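View pics/crops.png

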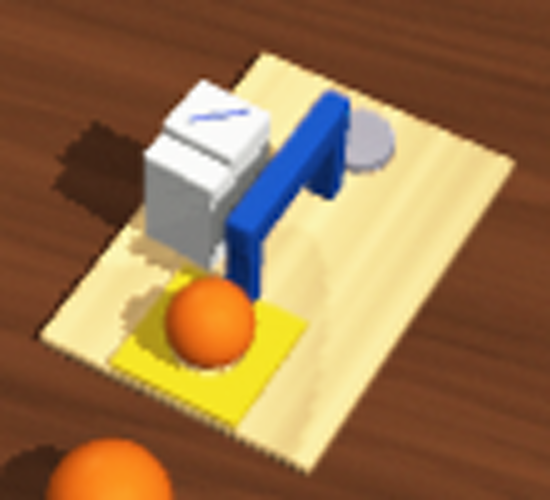

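The crops confirm the choice. The white stepped block stands on the tray beside the blue handle, with its step toward the ball and the small ball in the yellow pocket. Next I measure poses.

Run:
```python
import cv2,numpy as np
from h import *
np.set_printoptions(precision=4,suppress=True)
t=cv2.imread('pics/top0.png');s=cv2.imread('pics/scene0.png')
# tray corners from contour mask in top (plywood/yellow + contents): hull
c=(np.array([[163,55],[422,97],[362,474],[98,430]])+.5)/5-.5+[195,165]
P=plane('top',c,0.008);print('tray corners',P)
print('sides',np.linalg.norm(np.roll(P,-1,0)-P,axis=1),'centre',P.mean(0))
ax=(P[0]-P[3]+P[1]-P[2])[:2];print('yaw',np.degrees(np.arctan2(ax[1],ax[0])))
cs=(np.array([[41,338],[310,472],[515,162],[263,52]])+.5)/5-.5+[215,150]
Q=plane('scene',cs,0.008);print('tray corners scene',Q,Q.mean(0),np.linalg.norm(np.roll(Q,-1,0)-Q,axis=1))
ax=(Q[0]-Q[3]+Q[1]-Q[2])[:2];print('yaw',np.degrees(np.arctan2(ax[1],ax[0])))
# handle top ends
hb=(np.array([[258,162],[285,165],[256,344],[231,340]])+.5)/5-.5+[195,165]
H=plane('top',hb,0.075);print('handle',H,H.mean(0))
print('handle tri', tri((272.6,188),(245.9,215.3)))
print('ball', tri((257,214),(250.5,189.5)), plane('top',[[250.5,189.5]],.03))
# offcut top face corners top view (z=.078), crop
oc=(np.array([[310,198],[380,210],[362,305],[292,290]])+.5)/5-.5+[195,165]
O=plane('top',oc,0.078);print('offcut whole@.078',O,O.mean(0),np.linalg.norm(np.roll(O,-1,0)-O,axis=1))
# scene: top face corners
os=(np.array([[205,80],[270,130],[240,165],[165,130]])+.5)/5-.5+[215,150]
S=plane('scene',os,0.078);print('offcut topface scene',S,S.mean(0),np.linalg.norm(np.roll(S,-1,0)-S,axis=1))
for n,p,d in (('big',(127.5,201.5),65),('small',(163.5,283),45.5)):
    print(n,plane('top',[p],.034)[0], [np.linalg.norm(np.diff(plane('top',[(p[0]-d/2-.5,p[1]),(p[0]+d/2+.5,p[1])],.034),axis=0))])
print('big scene',plane('scene',[(405.7,249.6)],.034))
from bench import sensors
r=R.from_quat(sensors.sense()['tool_rot']);print(r.as_matrix())
st=sensors.sense()['position'];print('tcp px',proj('top',st),proj('scene',st))
# bin
b=np.array([[329,172],[398,158],[414,227],[344,241]]);B=plane('top',b,.085);print('bin',B,B.mean(0),np.linalg.norm(np.roll(B,-1,0)-B,axis=1))
cv2.imwrite('pics/bin.png',cv2.resize(t[145:255,320:425],None,fx=5,fy=5))
```

```text
tray corners [[ 0.5953  0.0707  0.008 ]
 [ 0.5688 -0.0788  0.008 ]
 [ 0.3539 -0.0407  0.008 ]
 [ 0.3804  0.1083  0.008 ]]
sides [0.1518 0.2182 0.1513 0.2182] centre [0.4746 0.0149 0.008 ]
yaw -10.008279597392075
tray corners scene [[ 0.5728 -0.0743  0.008 ]
 [ 0.5996  0.0724  0.008 ]
 [ 0.3829  0.1105  0.008 ]
 [ 0.3558 -0.037   0.008 ]] [0.4778 0.0179 0.008 ] [0.1491 0.22   0.15   0.2201]
yaw -9.85172191902537
handle [[0.5237 0.0151 0.075 ]
 [0.5219 0.0004 0.075 ]
 [0.4251 0.0171 0.075 ]
 [0.4274 0.0305 0.075 ]] [0.4745 0.0158 0.075 ]
handle tri (array([0.4759, 0.0175, 0.0487]), np.float64(0.001377308880446563))
ball (array([0.5503, 0.0044, 0.0303]), np.float64(0.0019973335452230607)) [[0.5506 0.0035 0.03  ]]
offcut whole@.078 [[ 0.5034 -0.0129  0.078 ]
 [ 0.4964 -0.0507  0.078 ]
 [ 0.4452 -0.0401  0.078 ]
 [ 0.4537 -0.0026  0.078 ]] [ 0.4747 -0.0266  0.078 ] [0.0384 0.0523 0.0385 0.0507]
offcut topface scene [[ 0.4464 -0.037   0.078 ]
 [ 0.4659  0.0035  0.078 ]
 [ 0.4918 -0.0025  0.078 ]
 [ 0.4837 -0.0437  0.078 ]] [ 0.4719 -0.0199  0.078 ] [0.045  0.0266 0.042  0.0379]
big [0.5201 0.3515 0.034 ] [np.float64(0.1887795652645126)]
small [0.293  0.2459 0.034 ] [np.float64(0.1287719253688611)]
big scene [[0.5282 0.3543 0.034 ]]
[[ 0.9261 -0.001   0.3772]
 [-0.3772 -0.0016  0.9261]
 [-0.0003 -1.     -0.0019]]
tcp px [[  4.891  314.1556]] [[546.1128 127.2465]]
bin [[ 0.5882 -0.2112  0.085 ]
 [ 0.6252 -0.4035  0.085 ]
 [ 0.4352 -0.436   0.085 ]
 [ 0.4009 -0.2446  0.085 ]] [ 0.5124 -0.3238  0.085 ] [0.1959 0.1927 0.1945 0.1902]
```

View pics/bin.png

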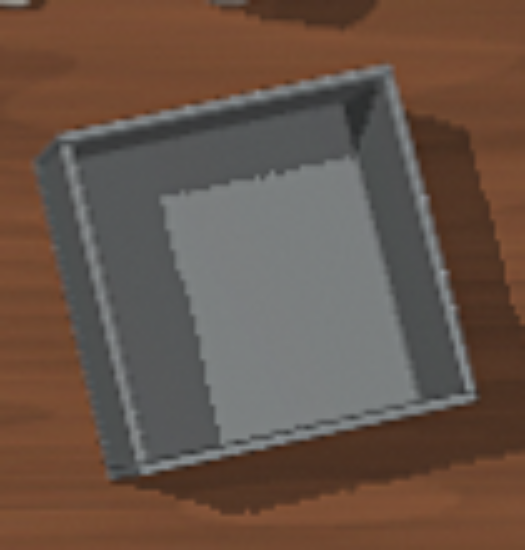

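Checks on these numbers:

| Item | Measured | Given |
|---|---|---|
| Tray sides | 0.218 x 0.151 m | 0.220 x 0.150 m |
| Ball height z | 0.030 m | 0.030 m |
| Big disc diameter | 0.189 m | 0.190 m |
| Bin sides | about 0.19 m | 0.19 m |

The two views agree within about 3 mm except for the big disc, whose position differs by 8 mm. I'll recheck that before the final placing. Using the mean of both views, the poses are:
- **Tray:** (0.476, 0.0165), yaw -10°.
- **Offcut:** about (0.477, -0.024), yaw about -11.5°. I'll grip it along its x, because the 14 mm gap to the handle is too tight for a finger.

First move is to above the offcut.

Call:
step_arm:
  commands:
    - [[0.015,-0.038,0,-5],[0.03,-0.075,0,-10],[0.045,-0.113,0,-15],[0.06,-0.15,0,-20],[0.075,-0.188,0,-25],[0.09,-0.226,0,-30],[0.105,-0.263,0,-35],[0.12,-0.301,0,-40]]
  hand: 1.0
  squeeze: 30

```text
clock: 0.9
position: [0.3559, 0.2763, 0.2312]
tool_rot: [0.605, -0.366, 0.366, -0.605]
force: [0.8, 0.3, 0.7]
width: 1.001
```

Call:
step_arm:
  commands:
    - [[0.015,-0.038,0,-5],[0.03,-0.076,0,-10],[0.045,-0.114,0,-15],[0.06,-0.152,0,-20],[0.076,-0.19,0,-25],[0.092,-0.228,0,-30],[0.108,-0.265,0,-35],[0.121,-0.302,0,-39.5]]

```text
clock: 1.7
position: [0.4772, -0.0259, 0.2312]
tool_rot: [-0.446, 0.549, -0.549, 0.446]
force: [-0.1, 0.1, 0.6]
width: 1.002
```

Run:
```python
from bench import sensors, read_camera
import cv2
from h import *
s=sensors.sense();print(s['clock'],s['position'],s['q'],R.from_quat(s['tool_rot']).as_matrix())
for n in ("scene","top"): cv2.imwrite(f"pics/{n}1.png",read_camera(n))
```

```text
1.7 [ 0.47723665 -0.02594774  0.23115846] [-2.88793106e-01  3.30914592e-01  1.79145186e+00  1.64853949e-04
  1.01923776e+00 -8.14650755e-02] [[-2.05930424e-01  2.89149623e-05  9.78566635e-01]
 [-9.78566626e-01  1.37882671e-04 -2.05930426e-01]
 [-1.40881852e-04 -9.99999990e-01 -9.90197019e-08]]
```

View pics/scene1.png

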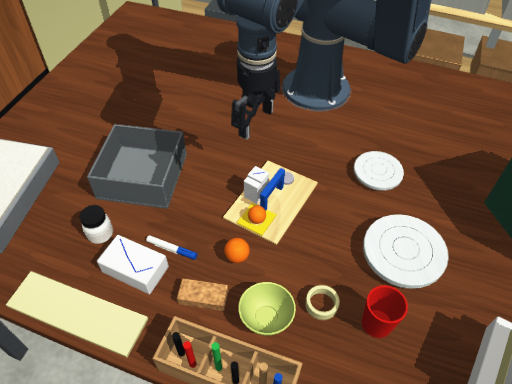

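View pics/top1.png

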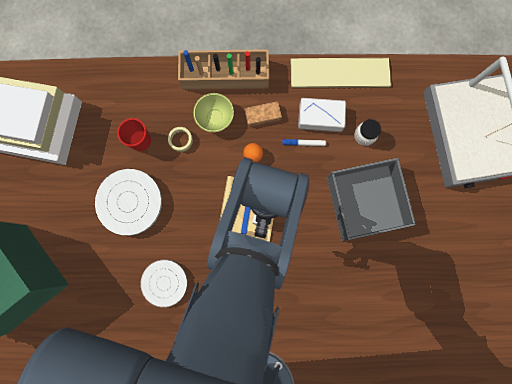

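The gripper now hovers over the offcut, as seen in scene at (243,125) and in top at (262,225). The green object at left in the top view (65,285) is static, so I'll work out how near it is to the turntable, along with finger alignment.

Run:
```python
import cv2,numpy as np
from h import *
np.set_printoptions(precision=3,suppress=True)
t=cv2.imread('pics/top1.png');s=cv2.imread('pics/scene1.png')
a=cv2.resize(t[215:345,0:130],None,fx=4,fy=4);b=cv2.resize(s[150:250,412:512],None,fx=5.2,fy=5.2)
cv2.imwrite('pics/green.png',np.hstack([a,b[:520,:280*1]]) if False else np.hstack([a[:,:300],b[:520,220:520]]))
cv2.imwrite('pics/ov.png',cv2.resize(t[180:250,225:295],None,fx=7,fy=7,interpolation=cv2.INTER_CUBIC))
print(tri((488,200),(66,285)),tri((488,200),(33,225)))
for z in (0,.1,.2,.3,.4,.5): print(z,plane('top',[(66,285),(28,225),(0,222)],z)[:,:2].ravel(),plane('scene',[(488,200)],z)[0,:2])
```

```text
(array([0.286, 0.533, 0.007]), np.float64(0.0047562908409192455)) (array([0.449, 0.504, 0.195]), np.float64(0.0625903120403129))
0 [0.286 0.534 0.458 0.655 0.468 0.741] [0.278 0.538]
0.1 [0.293 0.49  0.452 0.602 0.46  0.681] [0.375 0.504]
0.2 [0.301 0.447 0.445 0.549 0.453 0.621] [0.473 0.47 ]
0.3 [0.308 0.403 0.439 0.495 0.446 0.561] [0.57  0.435]
0.4 [0.316 0.36  0.432 0.442 0.439 0.5  ] [0.668 0.401]
0.5 [0.323 0.316 0.426 0.389 0.431 0.44 ] [0.765 0.366]
```

View pics/green.png

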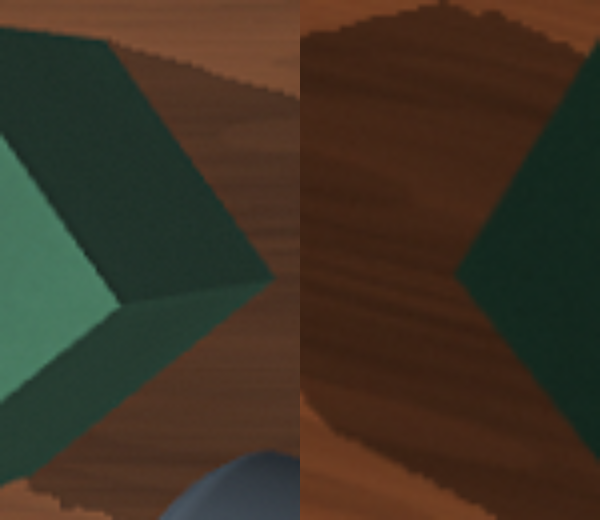

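View pics/ov.png

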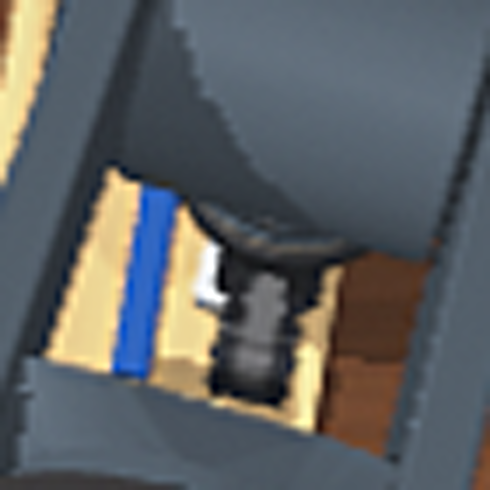

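The green block's nearest base corner is at (0.286, 0.534), clear of the tray's end position. The jaws align with the offcut at -11.9°. I'll narrow the jaws to about 66 mm to stay clear of the ball, then descend.

Call:
step_arm:
  commands:
    - [[0,0,-0.03,0],[0,0,-0.06,0],[0,0,-0.09,0],[0,0,-0.115,0],[0,0,-0.13,0],[0,0,-0.13,0],[0,0,-0.13,0],[0,0,-0.13,0]]
  hand: 0.78

```text
clock: 2.6
position: [0.4773, -0.024, 0.1022]
tool_rot: [0.446, -0.548, 0.549, -0.447]
force: [0.0, -0.2, -0.1]
width: 0.781
```

Run:
```python
from bench import sensors, read_camera
import cv2
from h import *
s=read_camera('scene');t=read_camera('top')
a=cv2.resize(s[110:230,195:315],None,fx=4,fy=4,interpolation=cv2.INTER_CUBIC)
b=cv2.resize(t[165:265,205:305],None,fx=4,fy=4,interpolation=cv2.INTER_CUBIC)
b=cv2.copyMakeBorder(b,0,80,0,0,cv2.BORDER_CONSTANT)
cv2.imwrite('pics/c2.png',cv2.hconcat([a[:, :390],b]))
```

```text
(no output)
```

View pics/c2.png

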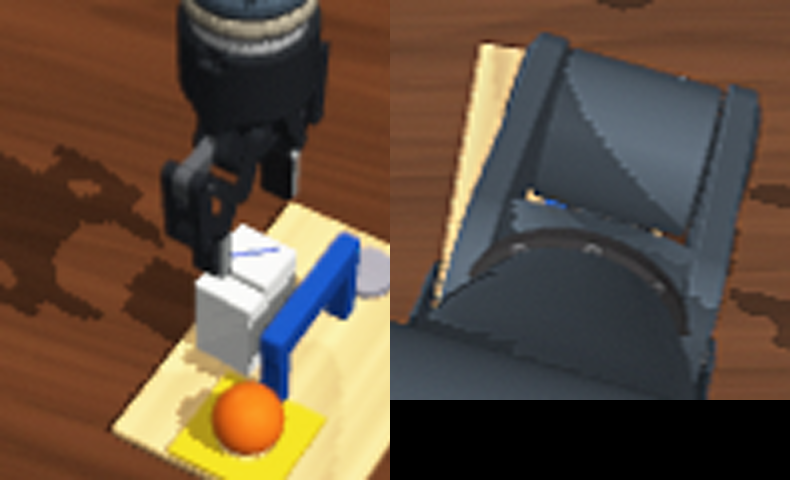

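Run:
```python
import numpy as np
from h import *
np.set_printoptions(precision=1,suppress=True)
a=np.radians(-11.7);u=np.array([np.cos(a),np.sin(a),0]);v=np.array([-u[1],u[0],0])
c=np.array([.477,-.024,0])
f=lambda P:(proj('scene',P)-[195,110])*4
print('top face',f([c+u*x+v*y+[0,0,.078] for x,y in((-.025,-.02),(-.025,.02),(.009,.02),(.009,-.02))]))
print('step',f([c+u*.025+v*y+[0,0,.070] for y in(-.02,.02)]))
print('tips',f([[.4773,-.024,.1022]+u*x+v*y for x in (-.033,.033) for y in(-.011,.011)]))
print('tips 6mm up',f([[.4773,-.024,.1082]+u*x+v*y for x in (-.033,.033) for y in(-.011,.011)]))
```

```text
top face [[239.  224.1]
 [295.  250.3]
 [265.5 286.4]
 [208.9 259.3]]
step [[194.5 285. ]
 [251.1 312.5]]
tips [[258.8 194.9]
 [290.1 209.3]
 [199.1 264.5]
 [231.  279.8]]
tips 6mm up [[258.9 188. ]
 [290.3 202.4]
 [199.  257.6]
 [231.  273. ]]
```

Run:
```python
import cv2
c=cv2.imread('pics/c2.png')[130:420,150:350];cv2.imwrite('pics/c2b.png',cv2.resize(c,None,fx=2.5,fy=2,interpolation=cv2.INTER_CUBIC))
```

```text
(no output)
```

View pics/c2b.png

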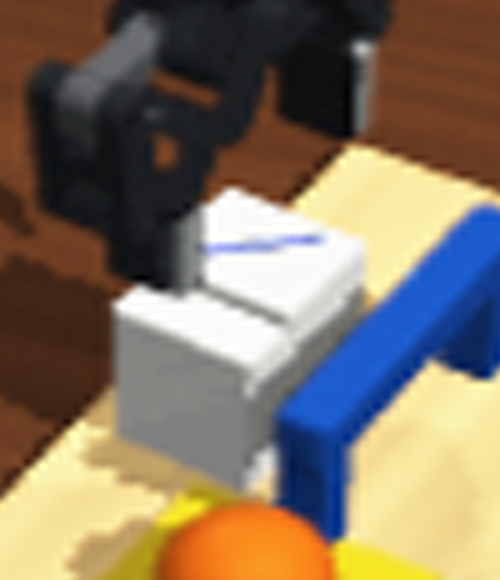

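Predicted and seen offcut corners agree within about 1 px, and the fingertip (226,275) is 1 px from its prediction. Descend and grip.

Call:
step_arm:
  commands:
    - [[0,0,-0.01,0],[0,0,-0.022,0],[0,0,-0.034,0],[0,0,-0.046,0],[0,0,-0.056,0],[0,0,-0.065,0],[0,0,-0.072,0],[0,0,-0.072,0]]

```text
clock: 3.5
position: [0.4762, -0.0241, 0.0284]
tool_rot: [-0.447, 0.549, -0.548, 0.446]
force: [0.2, 0.1, -0.5]
width: 0.778
```

Call:
step_arm:
  commands:
    - [[0,0,0,0],[0,0,0,0],[0,0,0,0],[0,0,0,0],[0,0,0,0],[0,0,0,0],[0,0,0,0],[0,0,0,0]]
  hand: 0.0
  squeeze: 25

```text
clock: 4.3
position: [0.4768, -0.0242, 0.0295]
tool_rot: [0.447, -0.548, 0.548, -0.447]
force: [0.0, 0.9, 2.3]
width: 0.58
```

The width of 0.58 is about 49 mm, which matches the offcut's 50 mm. Lift.

Call:
step_arm:
  commands:
    - [[0,0,0.01,0],[0,0,0.025,0],[0,0,0.045,0],[0,0,0.07,0],[0,0,0.1,0],[0,0,0.13,0],[0,0,0.16,0],[0,0,0.17,0]]

```text
clock: 5.1
position: [0.4781, -0.0245, 0.2025]
tool_rot: [0.445, -0.546, 0.55, -0.448]
force: [0.5, -0.5, -0.6]
width: 0.587
```

Run:
```python
from bench import sensors, read_camera
import cv2
s=read_camera('scene')
cv2.imwrite('pics/s3.png',cv2.resize(s[60:260,190:330],None,fx=3,fy=3,interpolation=cv2.INTER_CUBIC))
print(sensors.sense()['width'],sensors.sense()['force'])
```

```text
0.5846170707735344 [ 0.05983347 -0.62817822 -0.71223171]
```

View pics/s3.png

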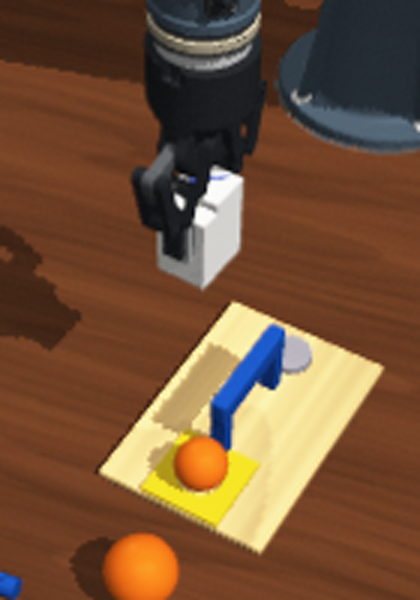

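The offcut is held at (200,230) in the crop, and the tray and ball are undisturbed. Over to the bin at about (0.514, -0.322).

Call:
step_arm:
  commands:
    - [[0.003,-0.025,0,0],[0.008,-0.065,0,0],[0.013,-0.108,0,0],[0.018,-0.152,0,0],[0.024,-0.196,0,0],[0.029,-0.24,0,0],[0.034,-0.278,0,0],[0.037,-0.298,0,0]]

```text
clock: 5.95
position: [0.5133, -0.3254, 0.1975]
tool_rot: [-0.446, 0.549, -0.549, 0.446]
force: [-0.1, 0.5, 0.1]
width: 0.586
```

Call:
step_arm:
  commands:
    - [[0,0,-0.02,0],[0,0,-0.045,0],[0,0,-0.07,0],[0,0,-0.095,0],[0,0,-0.12,0],[0,0,-0.138,0],[0,0,-0.145,0],[0,0,-0.145,0]]

```text
clock: 6.75
position: [0.5125, -0.3212, 0.0523]
tool_rot: [-0.447, 0.55, -0.547, 0.446]
force: [0.7, -0.4, -0.2]
width: 0.584
```

Run:
```python
from bench import sensors, read_camera
import cv2
s=read_camera('scene')
cv2.imwrite('pics/s4.png',cv2.resize(s[60:260,60:230],None,fx=3,fy=3,interpolation=cv2.INTER_CUBIC))
```

```text
(no output)
```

View pics/s4.png

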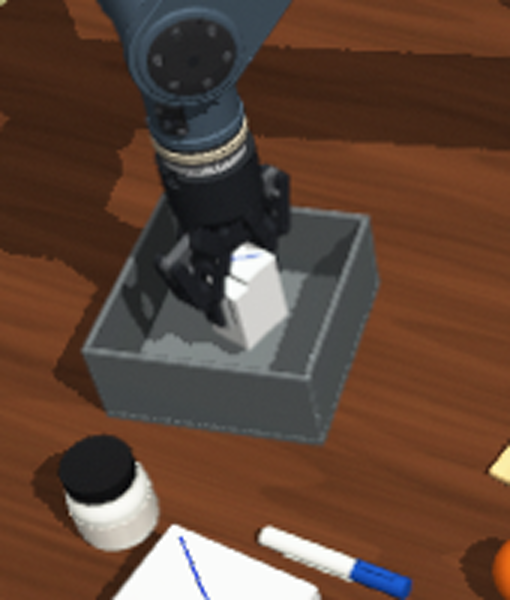

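The offcut hangs inside the bin at (255,295) in the crop, clear of the walls. Release, then rise.

Call:
step_arm:
  commands:
    - [[0,0,0,0],[0,0,0,0],[0,0,0,0],[0,0,0,0],[0,0,0,0],[0,0,0,0],[0,0,0,0],[0,0,0,0]]
  hand: 0.85

```text
clock: 7.6
position: [0.5137, -0.3222, 0.0543]
tool_rot: [-0.447, 0.548, -0.548, 0.447]
force: [-0.1, -0.8, 0.0]
width: 0.85
```

Call:
step_arm:
  commands:
    - [[0,0,0.01,0],[0,0,0.025,0],[0,0,0.05,0],[0,0,0.08,0],[0,0,0.11,0],[0,0,0.14,0],[0,0,0.165,0],[0,0,0.17,0]]

```text
clock: 8.4
position: [0.5155, -0.3236, 0.2293]
tool_rot: [0.446, -0.545, 0.551, -0.447]
force: [0.6, -0.4, 0.1]
width: 0.847
```

Run:
```python
from bench import sensors, read_camera
import cv2
s=read_camera('scene')
cv2.imwrite('pics/s5.png',cv2.resize(s[60:260,60:330],None,fx=2.9,fy=2.9,interpolation=cv2.INTER_CUBIC))
s=read_camera('top');cv2.imwrite('pics/t5.png',s)
```

```text
(no output)
```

View pics/s5.png

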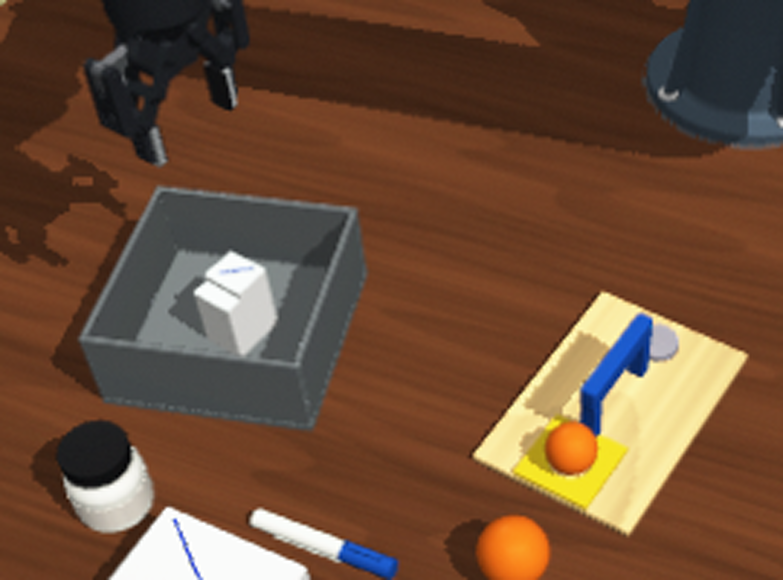

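View pics/t5.png

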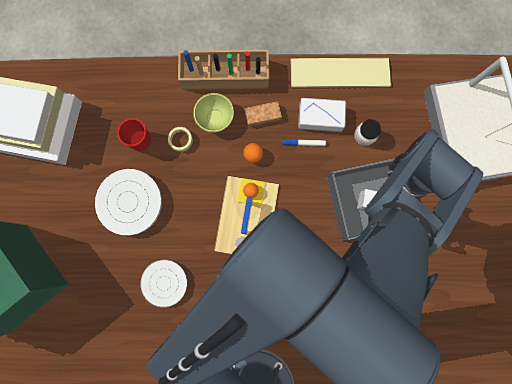

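The offcut stands in the bin at (235,300) in the crop, and the tray hasn't moved. Now to above the handle at (0.476, 0.0165), turning the jaws across the bar.

Call:
step_arm:
  commands:
    - [[-0.001,0.012,0,5],[-0.004,0.032,0,11],[-0.006,0.055,0,17],[-0.009,0.08,0,23],[-0.012,0.105,0,29],[-0.015,0.13,0,35],[-0.018,0.155,0,41],[-0.021,0.18,0,47]]
  hand: 0.6

```text
clock: 9.3
position: [0.4913, -0.1406, 0.2226]
tool_rot: [-0.629, 0.325, -0.322, 0.629]
force: [-0.5, 0.7, 0.6]
width: 0.598
```

Call:
step_arm:
  commands:
    - [[-0.003,0.025,-0.005,6],[-0.005,0.05,-0.015,12],[-0.008,0.075,-0.03,18],[-0.01,0.1,-0.045,24],[-0.013,0.125,-0.06,30],[-0.015,0.145,-0.07,36],[-0.017,0.157,-0.08,42],[-0.017,0.159,-0.085,45]]

```text
clock: 10.1
position: [0.473, 0.0187, 0.1371]
tool_rot: [-0.704, 0.06, -0.056, 0.705]
force: [0.1, -0.2, -0.6]
width: 0.599
```

Run:
```python
from bench import sensors, read_camera
import cv2
from h import *
np.set_printoptions(precision=4,suppress=True)
s=read_camera('scene')
st=sensors.sense();p=st['position'];M=R.from_quat(st['tool_rot']).as_matrix();j=M[:,2];print(st['clock'],p,np.degrees(np.arctan2(j[1],j[0])),st['q'])
cv2.imwrite('pics/s6.png',cv2.resize(s[90:250,210:330],None,fx=3.7,fy=3.7,interpolation=cv2.INTER_CUBIC))
t=read_camera('top')
cv2.imwrite('pics/t6.png',cv2.resize(t[165:275,195:305],None,fx=5,fy=5,interpolation=cv2.INTER_CUBIC))
h=cv2.cvtColor(s,cv2.COLOR_BGR2HSV);m=((h[...,0]>105)&(h[...,0]<125)&(h[...,1]>150)&(h[...,2]>80))
f=lambda P:(proj('scene',P)-[210,90])*3.7
print('tips',f([p+j*x for x in(-.0255,.0255)]))
a=np.radians(-10);u=np.array([np.cos(a),np.sin(a),0]);v=np.array([-u[1],u[0],0]);c=np.array([.476,.0165,.075])
print('bar top',f([c+u*x+v*y for x in(-.05,.05) for y in (-.008,.008)]))
```

```text
10.15 [0.4731 0.0184 0.1368] 80.63457845105508 [-0.1979  0.4829  1.8932  0.0002  0.7719 -1.6055]
tips [[202.2689 253.4983]
 [274.9024 283.8482]]
bar top [[256.5642 282.3612]
 [277.8572 291.5215]
 [180.846  382.9266]
 [202.8757 393.0238]]
```

View pics/s6.png

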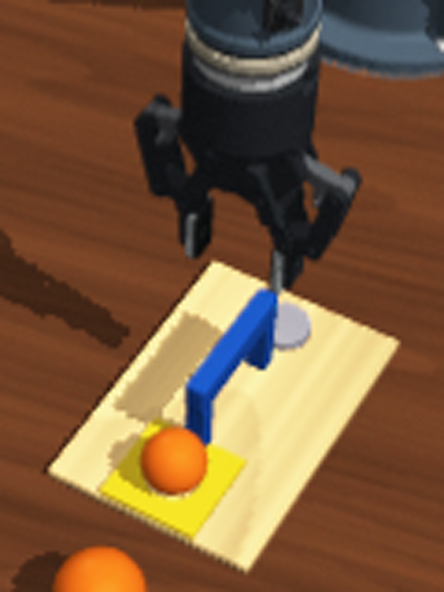

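View pics/t6.png

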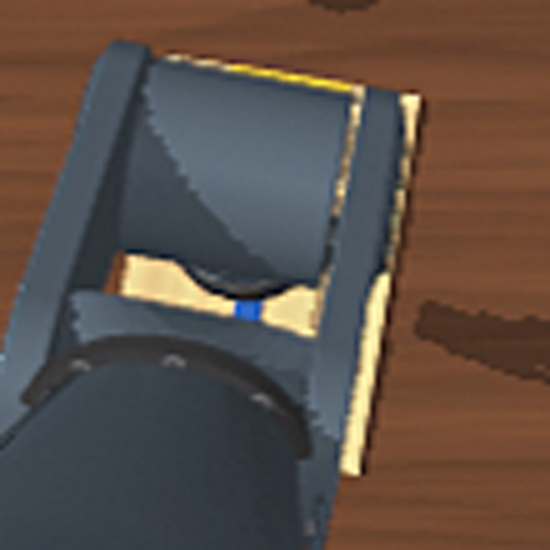

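The fingers straddle the bar in scene at (195,250) and (280,285). The bar's top ends at (268,290) and (200,387) match the prediction. Descend.

Call:
step_arm:
  commands:
    - [[0,0,-0.015,0],[0,0,-0.035,0],[0,0,-0.05,0],[0,0,-0.065,0],[0,0,-0.078,0],[0,0,-0.088,0],[0,0,-0.094,0],[0,0,-0.094,0]]

```text
clock: 11.0
position: [0.4752, 0.0167, 0.0446]
tool_rot: [-0.705, 0.06, -0.059, 0.705]
force: [-0.6, 0.4, 0.3]
width: 0.594
```

Call:
step_arm:
  commands:
    - [[0,0,0,0],[0,0,0,0],[0,0,0,0],[0,0,0,0],[0,0,0,0],[0,0,0,0],[0,0,0,0],[0,0,0,0]]
  hand: 0.35

```text
clock: 11.8
position: [0.4757, 0.0168, 0.0453]
tool_rot: [0.705, -0.06, 0.06, -0.705]
force: [-0.5, 0.2, -0.2]
width: 0.35
```

Run:
```python
from bench import sensors, read_camera
import cv2
s=read_camera('scene');print(sensors.sense()['position'])
cv2.imwrite('pics/s7.png',cv2.resize(s[110:250,210:330],None,fx=4.2,fy=4.2,interpolation=cv2.INTER_CUBIC))
```

```text
[0.47571994 0.01681952 0.04530348]
```

View pics/s7.png

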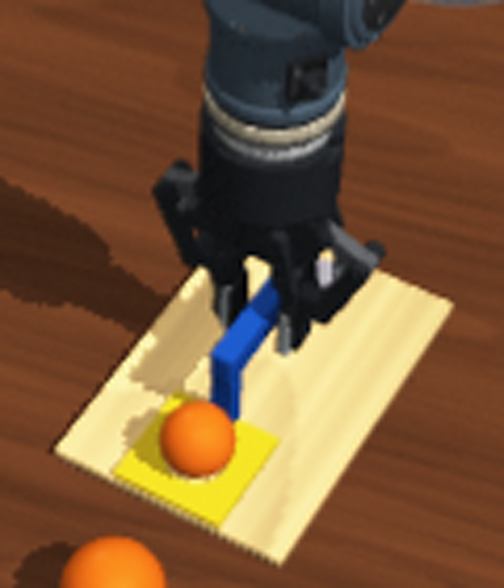

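The bar lies between the two fingers, at (225,300) and (285,330), with roughly equal gaps. Close on it, then lift gently.

Call:
step_arm:
  commands:
    - [[0,0,0,0],[0,0,0,0],[0,0,0,0],[0,0,0,0],[0,0,0,0],[0,0,0,0],[0,0,0,0],[0,0,0,0]]
  hand: 0.0
  squeeze: 70

```text
clock: 12.65
position: [0.4758, 0.0169, 0.0455]
tool_rot: [-0.705, 0.059, -0.06, 0.705]
force: [0.1, 1.4, 5.2]
width: 0.176
```

Call:
step_arm:
  commands:
    - [[0,0,0.002,0],[0,0,0.005,0],[0,0,0.009,0],[0,0,0.014,0],[0,0,0.019,0],[0,0,0.024,0],[0,0,0.028,0],[0,0,0.03,0]]

```text
clock: 13.45
position: [0.476, 0.0168, 0.0759]
tool_rot: [0.705, -0.059, 0.06, -0.705]
force: [-0.3, 0.1, -3.8]
width: 0.176
```

Run:
```python
from bench import sensors, read_camera
import cv2
s=read_camera('scene');print(sensors.sense())
cv2.imwrite('pics/s8.png',cv2.resize(s[100:250,210:330],None,fx=4,fy=4,interpolation=cv2.INTER_CUBIC))
```

```text
{'clock': 13.5, 'q': array([-1.99952820e-01,  6.00832413e-01,  1.93180298e+00, -4.16345928e-05,
        6.07917418e-01, -1.60216346e+00]), 'qvel': array([ 1.99357057e-05,  1.11262188e-02, -3.52570948e-04, -3.64135105e-05,
       -1.21756868e-02,  5.47985427e-04]), 'effort': array([-1.99357246e-02, -3.81856406e+01, -7.63218462e+00, -7.72880285e-04,
        3.71710409e-02, -9.37328491e-05]), 'position': array([0.47600664, 0.01678139, 0.07596441]), 'tool_rot': array([ 0.70464788, -0.05915723,  0.05988565, -0.70454631]), 'force': array([ 0.07702744, -0.02935525, -3.3695419 ]), 'moment': array([-0.02816532, -0.03237781, -0.02095327]), 'width': 0.17343460855161302}
```

View pics/s8.png

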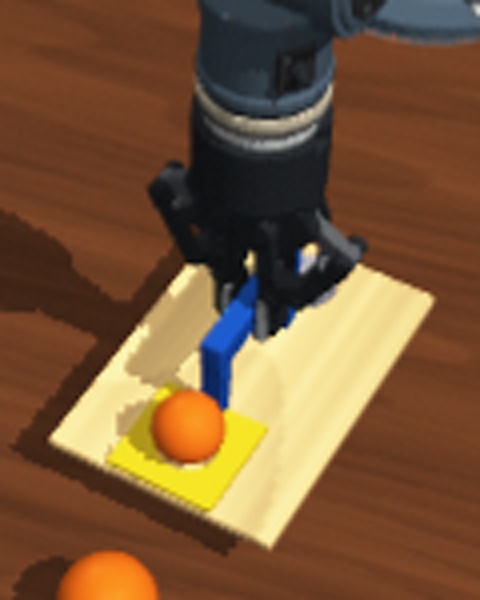

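The tray is lifted level, the force of -3.4 N fits about 0.35 kg, the moment is near zero, and the ball sits in its pocket at (188,425). Next I fix the turntable's centre with circle fits on the top-face plane.

Run:
```python
import cv2
from h import *
from scipy.optimize import least_squares
np.set_printoptions(precision=4,suppress=True)
for n,p in (('top',(128,202)),('scene',(405,250))):
    im=cv2.imread(f'pics/{n}0.png');h=cv2.cvtColor(im,cv2.COLOR_BGR2HSV)
    m=((h[...,1]<40)&(h[...,2]>150)).astype(np.uint8)
    c=[x for x in cv2.findContours(m,0,1)[0] if cv2.pointPolygonTest(x,p,False)>0][0][:,0].astype(float)
    P=plane(n,c,.034)[:,:2]
    f=least_squares(lambda q:np.hypot(P[:,0]-q[0],P[:,1]-q[1])-q[2],[.52,.35,.095],loss='soft_l1',f_scale=.001)
    print(n,f.x,np.std(f.fun),cv2.minEnclosingCircle(P.astype(np.float32)))
    x0,y0=int(p[0])-50,int(p[1])-50
    cv2.imwrite(f'pics/tt_{n}.png',cv2.resize(im[y0:y0+100,x0:x0+100],None,fx=5,fy=5,interpolation=cv2.INTER_CUBIC))
a=cv2.imread('pics/tt_top.png')[:,:390];b=cv2.imread('pics/tt_scene.png');cv2.imwrite('pics/tt.png',cv2.resize(cv2.hconcat([a,b]),None,fx=.85,fy=.85))
```

```text
top [0.5208 0.3518 0.0932] 0.0007991572992192823 ((0.5208125710487366, 0.35209938883781433), 0.09500639885663986)
scene [0.5247 0.3537 0.0943] 0.0014903516795098915 ((0.5258923172950745, 0.355069637298584), 0.09785504639148712)
```

View pics/tt.png

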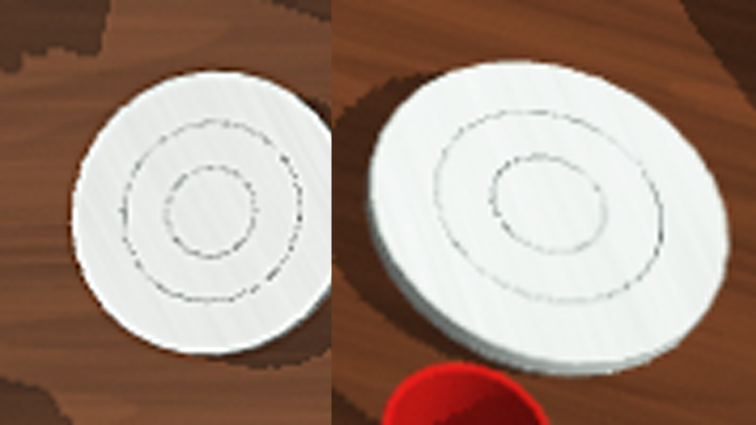

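The fits give radii of 93–94 mm (95 given) and a mean centre of (0.5225, 0.3525). Rise, then carry slowly.

Call:
step_arm:
  commands:
    - [[0,0,0.004,0],[0,0,0.012,0],[0,0,0.026,0],[0,0,0.044,0],[0,0,0.064,0],[0,0,0.084,0],[0,0,0.098,0],[0,0,0.104,0]]

```text
clock: 14.3
position: [0.4762, 0.0168, 0.181]
tool_rot: [0.705, -0.059, 0.06, -0.704]
force: [0.6, -0.5, -4.1]
width: 0.176
```

Call:
step_arm:
  commands:
    - [[0,0.002,0,0],[0.001,0.006,0,0],[0.002,0.012,0,0],[0.003,0.02,0,0],[0.004,0.03,0,0],[0.006,0.042,0,0],[0.008,0.055,0,0],[0.01,0.069,0,0]]

```text
clock: 15.1
position: [0.4859, 0.0872, 0.1792]
tool_rot: [-0.705, 0.059, -0.059, 0.705]
force: [0.9, -0.4, -2.2]
width: 0.179
```

Call:
step_arm:
  commands:
    - [[0.002,0.015,0,0],[0.004,0.03,0,0],[0.006,0.045,0,0],[0.008,0.06,0,0],[0.01,0.075,0,0],[0.012,0.09,0,0],[0.014,0.105,0,0],[0.017,0.12,0,0]]

```text
clock: 15.9
position: [0.5027, 0.2071, 0.1792]
tool_rot: [0.705, -0.06, 0.059, -0.705]
force: [0.1, -0.1, -3.7]
width: 0.173
```

Call:
step_arm:
  commands:
    - [[0.002,0.015,0,0],[0.004,0.03,0,0],[0.006,0.045,0,0],[0.008,0.059,0,0],[0.01,0.072,0,0],[0.012,0.084,0,0],[0.013,0.095,0,0],[0.014,0.104,0,0]]

```text
clock: 16.7
position: [0.5167, 0.3107, 0.1792]
tool_rot: [0.705, -0.06, 0.059, -0.705]
force: [-0.9, 0.7, -3.2]
width: 0.174
```

Call:
step_arm:
  commands:
    - [[0.001,0.008,0,0],[0.002,0.016,0,0],[0.003,0.023,0,0],[0.004,0.03,0,0],[0.005,0.036,0,0],[0.0055,0.04,0,0],[0.0055,0.043,0,0],[0.0055,0.0435,0,0]]

```text
clock: 17.5
position: [0.5222, 0.3536, 0.1793]
tool_rot: [0.705, -0.06, 0.059, -0.705]
force: [-0.5, -0.7, -4.3]
width: 0.176
```

Call:
step_arm:
  commands:
    - [[0,0,0,0],[0,0,0,0],[0,0,0,0],[0,0,0,0],[0,0,0,0],[0,0,0,0],[0,0,0,0],[0,0,0,0]]

```text
clock: 18.3
position: [0.5222, 0.3533, 0.1793]
tool_rot: [0.705, -0.06, 0.06, -0.705]
force: [0.2, 0.4, -3.6]
width: 0.175
```

Run:
```python
from bench import sensors, read_camera
import cv2
s=read_camera('scene');print(sensors.sense())
cv2.imwrite('pics/s9.png',s);t=read_camera('top');cv2.imwrite('pics/t9.png',t)
cv2.imwrite('pics/s9c.png',cv2.resize(s[110:290,330:512],None,fx=3.2,fy=3.2,interpolation=cv2.INTER_CUBIC))
```

```text
{'clock': 18.35, 'q': array([ 4.17851420e-01,  5.94149171e-01,  1.46806450e+00, -9.18351721e-06,
        1.07941751e+00, -9.84319673e-01]), 'qvel': array([ 0.00073424,  0.00044304, -0.00128531, -0.00211394,  0.00170367,
        0.00086047]), 'effort': array([-6.56795368e-03, -4.78972828e+01, -1.73554873e+01, -5.38802760e-04,
        1.88777027e-03, -2.39657297e-06]), 'position': array([0.52221803, 0.35331023, 0.17929976]), 'tool_rot': array([ 0.70460419, -0.05955645,  0.05953533, -0.70458606]), 'force': array([-0.03094432, -0.16648949, -3.12066846]), 'moment': array([ 0.02212177, -0.02007159, -0.03402068]), 'width': 0.17740241779602037}
```

View pics/s9c.png

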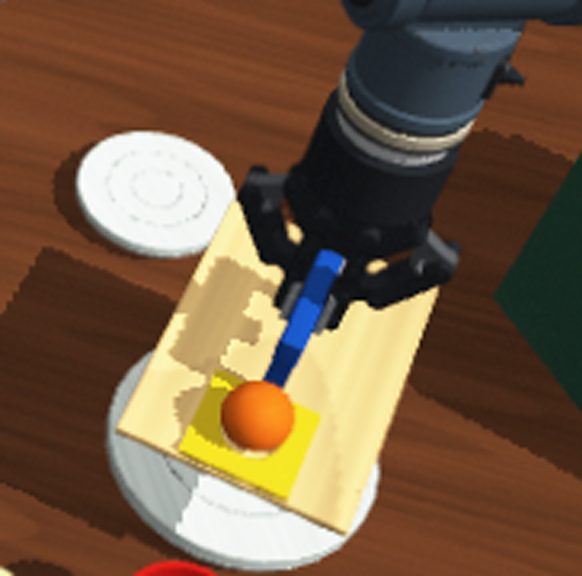

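View pics/t9.png

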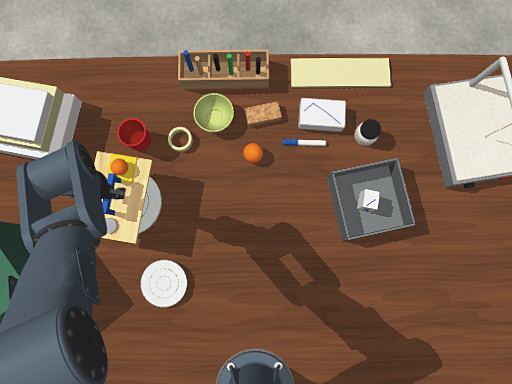

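The tray hangs over the turntable with the ball in its pocket (258,415) and the offcut in the bin (top, 370,200). Checking level, height and centring from the visible tray corners and the ball:

Run:
```python
from h import *
import cv2
np.set_printoptions(precision=4,suppress=True)
a=np.radians(-9.7);u=np.array([np.cos(a),np.sin(a),0]);v=np.array([-u[1],u[0],0]);c=np.array([.5222,.3530,.142])
print('pred scene crop',(proj('scene',[c+u*x+v*y for x,y in((.11,-.075),(.11,.075),(-.11,-.075),(-.11,.075))])-[330,110])*3.2)
print('pred top',proj('top',[c+u*x+v*y for x,y in((.11,-.075),(.11,.075),(-.11,-.075),(-.11,.075))]))
print('pred ball',(proj('scene',[c+u*.074+[0,0,.022]])-[330,110])*3.2,proj('top',[c+u*.074+[0,0,.022]]))
t=cv2.imread('pics/t9.png');s=cv2.imread('pics/s9.png')
def orc(im,p):
    h=cv2.cvtColor(im,cv2.COLOR_BGR2HSV);m=((h[...,0]>=3)&(h[...,0]<17)&(h[...,1]>190)&(h[...,2]>110)).astype(np.uint8)
    for x in cv2.findContours(m,0,1)[0]:
        if cv2.pointPolygonTest(x,p,False)>0: return cv2.minEnclosingCircle(x)
bs=orc(s,(410,239));bt=orc(t,(119,166));print(bs,bt)
if bs and bt: print('ball',tri(bs[0],bt[0]),'expected',c+u*.074+[0,0,.022])
cv2.imwrite('pics/t9c.png',cv2.resize(t[140:255,80:170],None,fx=5,fy=5,interpolation=cv2.INTER_CUBIC))
```

```text
pred scene crop [[115.1537 424.1737]
 [348.9935 530.2638]
 [229.8784 196.844 ]
 [439.4158 280.992 ]]
pred top [[151.1751 159.0294]
 [ 95.6511 150.4586]
 [134.9416 242.9582]
 [ 78.1513 233.4335]]
pred ball [[258.2565 413.2891]] [[117.8811 166.438 ]]
((409.763671875, 239.539794921875), 11.330910682678223) ((118.81034851074219, 166.89309692382812), 8.405705451965332)
ball (array([0.5945, 0.3392, 0.161 ]), np.float64(0.0003329162720872225)) expected [0.5951 0.3405 0.164 ]
```

View pics/t9c.png

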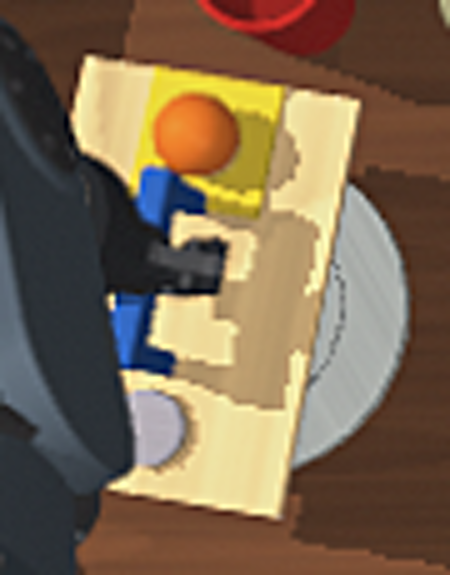

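Corners match the level prediction within about 1–2 px in both views. The triangulated ball is within about 3 mm of its expected place, and the arm is still. Hand in.

Run:
```python
from bench import arm,sensors
print(arm.close_job()); print(sensors.sense()['clock'])
```

```text
the job is handed in; nothing more can be done
None
the job is handed in; nothing more can be done
```

I dropped the offcut in the grey bin with the tray still on the table. Then I gripped the tray by its blue handle and carried it to the 190 mm turntable. I handed it in at about 18.4 s, still held level in mid-air; no verdict was reported.

**Last checks:**
- **Position:** the TCP was at (0.522, 0.353, 0.179), against a turntable centre of about (0.5225, 0.3525). That puts the tray's underside about 10 cm above the turntable.
- **Level:** the visible tray corners were within 1–2 px of a level tray's prediction in both views.
- **Ball:** it sits in its pocket, and its triangulated position was within about 3 mm of the expected one. I never touched it.
- **Grip:** the load was about 3.1–3.6 N and the arm was still.
- **Bystanders:** nothing else looked displaced in the final top picture, as far as the arm left it visible.

**Disagreements:** the two cameras differed by 3–4 mm throughout, including on the turntable's centre, so I used the mean. The final pictures hint that the tray may hang 1–3 mm low or off in y. I left that uncorrected.

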